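# Find the lid that rocks and press it home

### The job

One of the four identical lids on the grey bench block is not seated: press lightly near the edge of one lid after another with a fingertip until you find the one that rocks, then press that lid down in its middle until it is fully home and level. Do not grasp or lift any lid, and leave the things round the block alone. Finish while still holding that lid down with a steady push of the closed fingers, touching none of the other lids.

Things in the scene. Friction and masses are not known exactly. Their poses are not given: they have to be found in the camera images.
- block: Grey bench block, fixed, 224 x 224 mm, its flat metal deck 50 mm above the desk. Four round wells 86 mm wide open in the deck, centres at (+-52, +-52) mm in its frame. Origin: centre of its underside, on the desk; x is away from the robot at yaw 0, z up; it stands turned up to 0.5 rad either way.
- lid_1: Plain round white lid, 82 mm across, 15 mm thick, flat top, loose in the near left well (at the block's yaw 0). Origin: centre of its underside, z up; top 15 mm above it. All four look the same and stand equally high; top at first 57 mm above the desk, 7 mm above the deck. Any one of them may be the loose one.
- lid_2: Plain round white lid, 82 mm across, 15 mm thick, flat top, loose in the near right well (at the block's yaw 0). Origin: centre of its underside, z up; top 15 mm above it. Sound lids (three of the four) lie on a full flat seat and do not give when pressed anywhere.
- lid_3: Plain round white lid, 82 mm across, 15 mm thick, flat top, loose in the far left well (at the block's yaw 0). Origin: centre of its underside, z up; top 15 mm above it. The loose lid (any of the four) balances level on a 16 mm wide plug under its middle; 2 to 6 N pressed 28 to 36 mm from its centre tips it up to 0.15 rad, that side dips 1.5 to 4 mm; let go, it falls back.
- lid_4: Plain round white lid, 82 mm across, 15 mm thick, flat top, loose in the far right well (at the block's yaw 0). Origin: centre of its underside, z up; top 15 mm above it. The loose lid (any of the four): over about 12 N on its middle drives the plug in for good; it sinks 5 mm, level, onto its seat, stays and no longer rocks.
- dropper_vial: Dropper vial, 23 mm wide, 64 mm tall, standing loose on the desk beside the block. Origin: centre of its underside. Bystander.
- roll: Roll of labels, 68 mm across, 30 mm high, lying loose on the desk on the other side of the block. Origin: centre of its underside. Bystander.
- forceps: Steel clamp forceps, 56 x 145 x 7 mm, lying loose on the desk behind the block. Origin: centre of their underside. Bystander.
Mind the look-alikes: they are no part of the job. Leave any red or yellow look-alike of the lid_1 alone.

How it is judged:
By the outcome, as a careful person would: the job done as asked, in the order asked, and still so for the second after the job is handed in, while the arm keeps its last pose, push and grip.
It also fails if it takes over 48 s, if anything falls off the work surface, if the arm or the gripper's body presses on something with over 40 N, if the wrist force passes 120 N, or if a joint passes its speed limit or range.

### The arm

A 6-joint arm with a two-finger parallel gripper is mounted at the origin on a cart in front of the work surface, level with it; the furniture and walls round the work are solid. World frame = base frame: x ahead of the robot, y to its left, z up, the work surface at z = 0. Lengths are in m, angles in rad, forces in N, time in s.
With the tool pointing down it reaches from about 0.275 to 0.85 m from the base axis. Payload 5.2 kg.
Tool frame: the origin (TCP) lies midway between the tips of the shut fingers; the grasp point (between the pads) lies 19 mm behind it; z points along the fingers, x is the direction in which the jaws open and shut, and the axes are right-handed (so a half turn about z gives the same grasp; the last joint's range is limited). The gripper opens to 85 mm and grips with 20 to 120 N. Pads are 22 mm wide; open, the fingers measure 114 mm over their backs; the gripper's body (76 mm by 85 mm) begins 54 mm behind the grasp point. The pads swing forward as they close: fully open they stand 13 mm farther back than shut.
Start: joints at [1.02, 0.259, 1.535, -0, 1.348, -0.203], TCP at [0.187, 0.517, 0.231] pointing down, gripper open.
Joint ranges: [-3.14, 3.14], [-0.91, 2.08], [0.19, 2.58], [-1.22, 4.36], [0.22, 2.71], [-3.12, 3.12]. Speed limits (rad/s): [2.57, 2.57, 3.14, 3.14, 3.14, 3.14].

### API

Orientations are given as a unit quaternion [w, x, y, z].
In Python, from cell import read_state, read_camera, camera_model, hand_in, boxes_of, regions_of, mark_of gives the robot as it stands. The module is installed in compiled form; this text tells all that it offers.
- The arm moves only by the tool jog_arm, never from a script. Its argument "steps" is a list of rows, each a list of 3 entries, a list of its own where there are three numbers: the turn, a rotation vector about the world's x, y, z in degrees, then the shift along the world's x, y, z in cm, then the closure, from 0 (fully open) to 1 (shut). In form: [[[wx, wy, wz], [x, y, z], hand], ...]. A call has 1 to 8 rows; each row shifts and turns the commanded pose from where the row before left it; what a row does not reach is not made up. A row lasts 1/8 s, in which the tool goes at most 62.5 mm and 10.7 degrees, less where a joint would pass 70% of its speed; a pose out of reach is approached as far as the arm can. A call with a gripper value outside its range is refused whole. The fingers move at their own pace and stop on an object; "grip_force" is the grip in N (left out, the last holds). Time passes only in rows, so rows that do not move let the fingers close. It gives the time, the measured TCP pose, the force and the opening at its end, in the units of the state.
- read_state(): the state, without advancing time (a new reading comes with each control period).
- read_camera(name): name is "side" or "top"; returns (picture, depth): 420x560x3 uint8, red, green, blue; 420x560 float32, m along the optical axis (not along the pixel's ray), 0 where there is no reading.
- camera_model(name): a dict with "mtx" (3x3 intrinsics, pixels), "R" (3x3) and "t" (3): a world point X has camera coordinates R X + t. Camera axes: x right, y down, z forward; pixel columns grow to the right and rows downward; lengths in m; the calibration is good to about 2 mm. A picture is of the moment at which its call begins. camera_model takes no time and is no camera call.
- hand_in(): hands the job in, once; it reports no verdict.
Trained networks look in the newest picture that a camera, given by its name, has taken for a name from the list of things; names that differ only in an ending like _2 or _b are one class to them, and where a whole thing is asked for, a point or a joint stands for the part that bears it (a point fixed in the world has none). Each returns a list of dicts, best first, with "confidence" (0 to 1); they miss things now and then, are a little off and sometimes report something else, mostly with a low value. They report only what shows in the picture. A call takes as long as a camera call. They do not tell look-alikes from the thing itself.
- boxes_of(target, camera): "pixel" ([column, row] in pixels, amid what is visible of it).
- regions_of(target, camera): "mask" (420x560 bool, what is visible of it) and "pixel" ([column, row] in pixels, amid what is visible of it).
- mark_of(target, camera): "pixel" ([column, row] in pixels: a listed point, or the origin of a listed thing).
The state is a dict: "time_s": time; "q": joint angles; "qvel": joint speeds; "joint_efforts": joint torques, N m; "ee_pos": TCP position; "ee_rot": TCP orientation; "contact_force": force on the tool from outside, world axes, zero at the start; "moment": the same for the moment, N m; "width": finger opening in m.
Only numpy, scipy, OpenCV 4.12 (cv2) and the standard library are available. Lean on these libraries where they do the work, as an engineer would, in place of code of your own. Each camera call takes 0.05 s, during which the arm holds its last target.

## Working session

There is one attempt and no reset: what is moved stays moved. The work goes in short steps, Python scripts to look and compute and a tool call to move; the robot and the scene stay as the last step left them, time stands still between calls to the robot, and variables do not carry over. Pictures are saved under pics/ and viewed, and the job is handed in when it is done.

Besides the shell and the picture viewer there is one more tool, called after "Request:" by a JSON object that holds its "method" and its "body". jog_arm: Moves the arm, as the interface text tells. Its arguments: {"type":"object","properties":{"steps":{"type":"array"},"grip_force":{"type":"number"}},"required":["steps"]}

```bash
mkdir -p pics
python3 - <<'E'
from cell import *
import cv2,numpy as np
s=read_state();print(s)
for c in("top","side"):
    p,d=read_camera(c);cv2.imwrite(f"pics/{c}0.png",p[:,:,::-1]);np.save(f"{c}.npy",d)
    m=camera_model(c);print(m)
    for t in("block","lid_1"):
        for r in regions_of(t,c):print(c,t,r["confidence"],r["pixel"],r["mask"].sum())
E
```

```text
{'time_s': 0.0, 'q': array([ 1.02019163e+00,  2.59353638e-01,  1.53611909e+00, -1.37889582e-05,
        1.34795538e+00, -2.02791446e-01]), 'qvel': array([ 0.00141708,  0.00040033, -0.00085082, -0.00103567,  0.00132265,
       -0.00128406]), 'joint_efforts': array([-1.08143184e-03, -4.46037376e+01, -2.90567297e+01, -1.65424799e-04,
        1.20603293e-02, -9.32376906e-06]), 'ee_pos': array([0.18715837, 0.51661274, 0.2304545 ]), 'ee_rot': array([ 3.70890068e-04,  8.18791430e-01,  5.74090369e-01, -8.39472007e-04]), 'contact_force': array([-0.11732814, -1.07579533,  0.18350813]), 'moment': array([ 0.03265072, -0.02810559, -0.01021262]), 'width': 0.0855275827096333}
{'mtx': array([[437.09246109,   0.        , 278.32418906],
       [  0.        , 437.09246109, 205.00300002],
       [  0.        ,   0.        ,   1.        ]]), 'R': array([[-0.04423615, -0.99901958, -0.00174493],
       [-0.97728665,  0.04363604, -0.20738056],
       [ 0.20725338, -0.00746842, -0.97825879]]), 't': array([0.08642324, 0.58042658, 0.94319577])}
top block 0.97 [308.5, 207.5] 5069
top block 0.53 [377.9, 197.1] 6
[... 255 characters left out ...]
8 [205.0, 182.0] 893
{'mtx': array([[517.98584454,   0.        , 284.30077222],
       [  0.        , 517.98584454, 214.5740976 ],
       [  0.        ,   0.        ,   1.        ]]), 'R': array([[-0.99869001,  0.05028464,  0.00947222],
       [ 0.012382  ,  0.41710333, -0.90877472],
       [-0.04964831, -0.90746695, -0.41717955]]), 't': array([0.57513956, 0.00942594, 1.50480947])}
side block 0.88 [281.9, 217.8] 2064
side lid_1 0.93 [297.9, 212.4] 338
side lid_1 0.88 [259.7, 210.9] 320
side lid_1 0.81 [368.8, 246.9] 532
side lid_1 0.78 [359.5, 223.5] 436
side lid_1 0.68 [268.8, 191.0] 288
side lid_1 0.65 [317.3, 254.8] 602
side lid_1 0.57 [301.3, 196.8] 339
side lid_1 0.56 [252.7, 257.8] 583
```

View pics/top0.png

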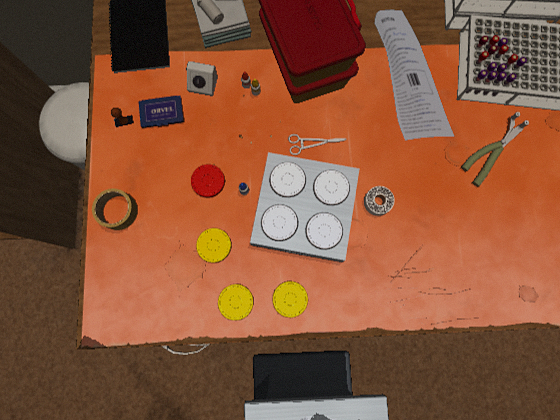

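View pics/side0.png

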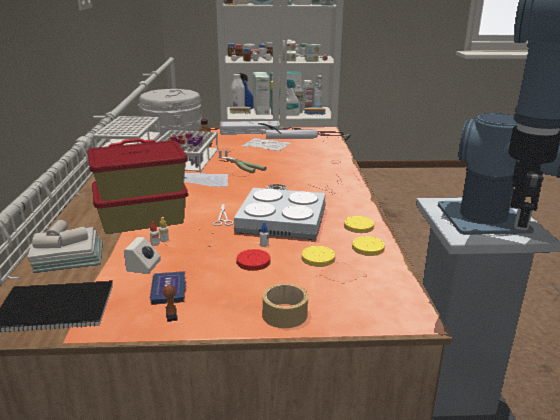

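```bash
python3 - <<'E'
from cell import camera_model
import numpy as np
def back(c,px,z):
    m=camera_model(c);ray=np.linalg.inv(m["mtx"])@[*px,1];o=-m["R"].T@m["t"];d=m["R"].T@ray
    return o+d*(z-o[2])/d[2]
T=[[321.7,231.9],[276.9,223.8],[289.2,179.2],[327.7,185.2],[238.2,304],[216.5,246.4],[291.7,299.2],[205,182]]
for p in T: print(p,back("top",p,.057).round(4))
S=[[297.9,212.4],[259.7,210.9],[268.8,191],[301.3,196.8]]
for p in S: print("side",p,back("side",p,.057).round(4))
d=np.load("top.npy")
m=camera_model("top")
for p in T:
    u,v=np.round(p).astype(int); z=np.median(d[v-3:v+4,u-3:u+4]); print(p,(m["R"].T@(np.linalg.inv(m["mtx"])@[*p,1]*z-m["t"])).round(4))
E
python3 -c "
import cv2
p=cv2.imread('pics/top0.png');cv2.imwrite('pics/crop0.png',cv2.resize(p[140:330,180:400],None,fx=3.4,fy=3.1,interpolation=cv2.INTER_CUBIC))"
```

```text
[321.7, 231.9] [ 0.5176 -0.0353  0.057 ]
[276.9, 223.8] [0.5408 0.0657 0.057 ]
[289.2, 179.2] [0.6449 0.0324 0.057 ]
[327.7, 185.2] [ 0.6265 -0.0564  0.057 ]
[238.2, 304] [0.3659 0.1586 0.057 ]
[216.5, 246.4] [0.4951 0.2044 0.057 ]
[291.7, 299.2] [0.371  0.0404 0.057 ]
[205, 182] [0.647 0.229 0.057]
side [297.9, 212.4] [0.5435 0.0715 0.057 ]
side [259.7, 210.9] [0.6458 0.0587 0.057 ]
side [268.8, 191] [ 0.618  -0.0832  0.057 ]
side [301.3, 196.8] [ 0.5257 -0.0364  0.057 ]
[321.7, 231.9] [ 0.5176 -0.0354  0.0567]
[276.9, 223.8] [0.5409 0.0657 0.0564]
[289.2, 179.2] [0.645  0.0324 0.0566]
[327.7, 185.2] [ 0.6266 -0.0565  0.0567]
[238.2, 304] [0.3655 0.1625 0.0147]
[216.5, 246.4] [0.5003 0.2103 0.0146]
[291.7, 299.2] [0.3708 0.0393 0.0147]
[205, 182] [0.6587 0.236  0.0142]
```

View pics/crop0.png

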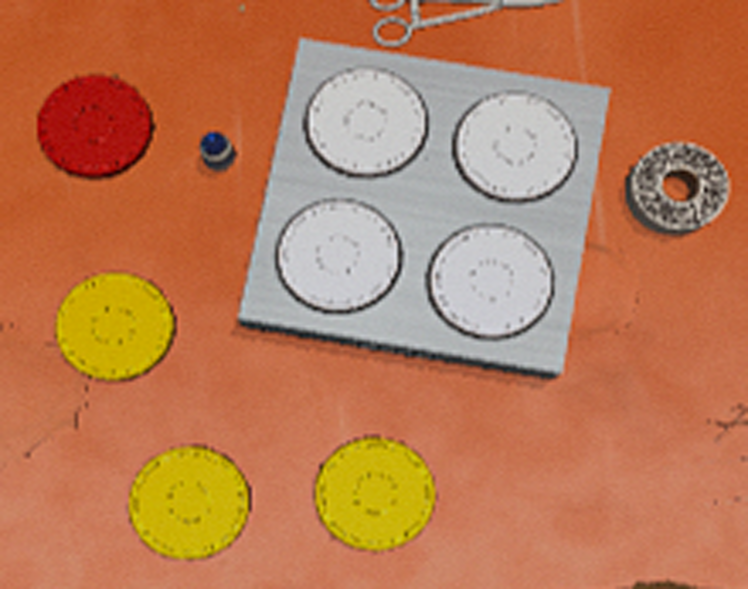

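The pictures show four white lids in the block: near left (278,222), near right (324,230), far left (288,179) and far right (331,186). The look-alikes to leave are the red one at (208,180) and the yellow ones at (214,245), (236,302) and (290,299). The network's lid pixels are a few px off, so I'll refine the centres from the image.

Run:
```python
from cell import camera_model
import numpy as np,cv2
def back(c,px,z):
    m=camera_model(c);ray=np.linalg.inv(m["mtx"])@[*px,1];o=-m["R"].T@m["t"];d=m["R"].T@ray
    return o+d*(z-o[2])/d[2]
# rectify plane z=.057, 1mm->2px ; x .42...72, y -.2...2
for c in("top","side"):
    m=camera_model(c);S=2000
    A=np.array([[1/S,0,.40],[0,1/S,-.2],[0,0,.057],[0,0,1]])
    H=m["mtx"]@np.c_[m["R"],m["t"]]@A
    im=cv2.imread(f"pics/{c}0.png")
    r=cv2.warpPerspective(im,H,(700,760),flags=cv2.INTER_CUBIC|cv2.WARP_INVERSE_MAP)
    g=cv2.GaussianBlur(r,(0,0),3).min(2)
    cv2.imwrite(f"pics/rect_{c}.png",r[:600])
    grad=cv2.GaussianBlur(r,(0,0),2).min(2)
    for (x,y) in [(.535,.068),(.512,-.038),(.638,.044),(.612,-.059)]:
        # radial profile: best centre by mean dark ring at r 42mm vs bright inside 38mm
        best=None
        th=np.linspace(0,2*np.pi,90)
        def samp(cx,cy,rad):
            return cv2.remap(grad.astype(np.float32),((cx+rad*np.cos(th)-.40)*S).astype(np.float32)[None],((cy+rad*np.sin(th)+.2)*S).astype(np.float32)[None],1).mean()
        for dx in np.arange(-.02,.0201,.001):
            for dy in np.arange(-.02,.0201,.001):
                v=samp(x+dx,y+dy,.038)-samp(x+dx,y+dy,.0425)
                if best is None or v>best[0]:best=(v,x+dx,y+dy)
        print(c,np.round(best,4))
```

```text
top [8.8468e+01 5.4500e-01 6.0000e-02]
top [ 8.77262e+01  5.22000e-01 -4.10000e-02]
top [8.87571e+01 6.46000e-01 3.70000e-02]
top [ 8.83309e+01  6.23000e-01 -6.40000e-02]
side [50.2323  0.545   0.066 ]
side [ 4.98971e+01  5.22000e-01 -3.50000e-02]
side [4.8866e+01 6.4600e-01 4.3000e-02]
side [50.4495  0.623  -0.059 ]
```

Request:
{"method": "jog_arm", "body": {"steps": [[[0, 0, 0.9], [3.2, -4.4, -0.5], 1], [[0, 0, 0.9], [3.2, -4.4, -0.5], 1], [[0, 0, 0.9], [3.2, -4.4, -0.5], 1], [[0, 0, 0.9], [3.2, -4.4, -0.5], 1], [[0, 0, 0.9], [3.2, -4.4, -0.5], 1], [[0, 0, 0.9], [3.2, -4.4, -0.5], 1], [[0, 0, 0.9], [3.2, -4.4, -0.5], 1], [[0, 0, 0.9], [3.2, -4.4, -0.5], 1]], "grip_force": 40}}

```text
time_s: 1.3
ee_pos: [0.4444, 0.1635, 0.1914]
ee_rot: [0.0, 0.781, 0.625, 0.0]
contact_force: [0.9, 0.7, 0.4]
width: 0.0001
```

Request:
{"method": "jog_arm", "body": {"steps": [[[0, 0, 0], [1.8, -2.4, -2.5], 1], [[0, 0, 0], [1.8, -2.4, -2.5], 1], [[0, 0, 0], [1.8, -2.4, -2.5], 1], [[0, 0, 0], [1.7, -2.3, -2.5], 1], [[0, 0, 0], [0, 0, -1], 1], [[0, 0, 0], [0, 0, 0], 1], [[0, 0, 0], [0, 0, 0], 1]]}}

```text
time_s: 2.17
ee_pos: [0.5143, 0.0709, 0.0821]
ee_rot: [0.0, 0.781, 0.625, 0.0]
contact_force: [0.2, -0.4, -0.3]
width: -0.0001
```

Run:
```python
from cell import *
import cv2
for c in("top","side"):
    p,d=read_camera(c);cv2.imwrite(f"pics/{c}1.png",cv2.resize(p[130:290,200:420][:,:,::-1],None,fx=3.5,fy=3.5))
print(read_state())
```

```text
{'time_s': 2.275, 'q': array([-7.82403250e-02,  3.55179234e-01,  1.80321886e+00,  9.00283370e-05,
        9.81488045e-01, -1.42810103e+00]), 'qvel': array([-0.00299476, -0.00095712, -0.00088412, -0.00171687, -0.00204574,
       -0.00109296]), 'joint_efforts': array([-1.21993669e-01, -4.39896190e+01, -2.31155974e+01, -4.19389922e-03,
        4.66460115e-03,  3.64633328e-03]), 'ee_pos': array([0.51464815, 0.07081799, 0.08233794]), 'ee_rot': array([5.56273057e-04, 7.80765800e-01, 6.24823204e-01, 6.48079308e-04]), 'contact_force': array([-0.63126753,  0.53608899,  0.09559551]), 'moment': array([ 0.00890617, -0.0265145 ,  0.03591112]), 'width': 0.0001930521819013777}
```

View pics/side1.png

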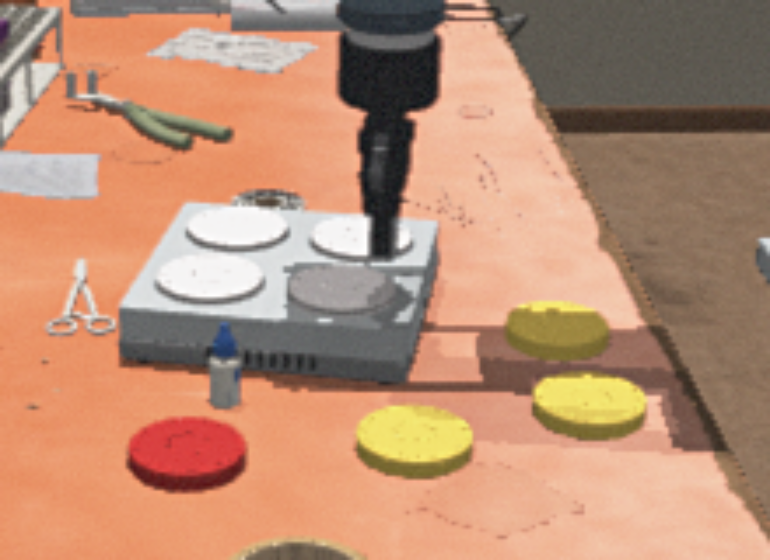

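View pics/top1.png

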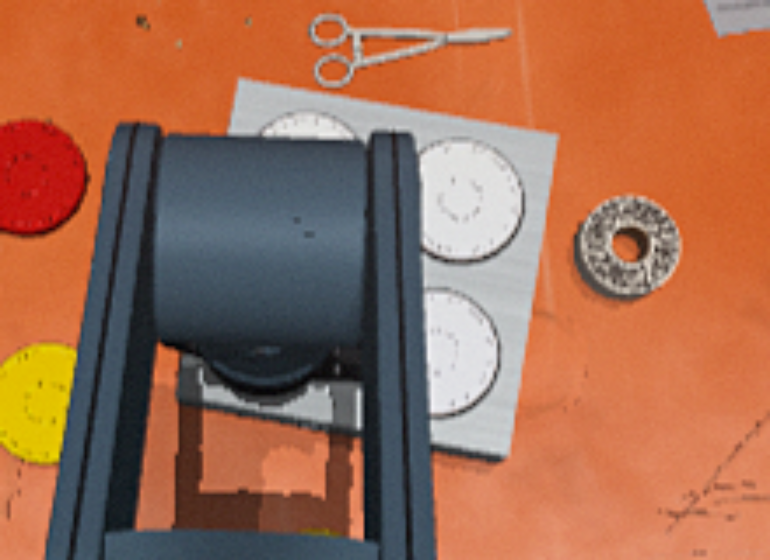

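The side view shows the shut fingers above the near-left lid (crop about 380,255) and nothing else in the way. I'll descend slowly and test this lid.

Request:
{"method": "jog_arm", "body": {"steps": [[[0, 0, 0], [0, -0.1, -1.2], 1], [[0, 0, 0], [0, 0, -0.8], 1], [[0, 0, 0], [0, 0, -0.2], 1], [[0, 0, 0], [0, 0, 0], 1]]}}

```text
time_s: 2.78
ee_pos: [0.5142, 0.0691, 0.059]
ee_rot: [-0.0, 0.781, 0.624, -0.0]
contact_force: [-0.3, 1.2, -0.4]
width: 0.0003
```

Request:
{"method": "jog_arm", "body": {"steps": [[[0, 0, 0], [0, 0, -0.1], 1], [[0, 0, 0], [0, 0, 0], 1]]}}

```text
time_s: 3.02
ee_pos: [0.5146, 0.0691, 0.0584]
ee_rot: [0.0, 0.781, 0.624, 0.0]
contact_force: [0.6, 0.7, 0.2]
width: 0.0001
```

Request:
{"method": "jog_arm", "body": {"steps": [[[0, 0, 0], [0, 0, -0.1], 1], [[0, 0, 0], [0, 0, 0], 1]]}}

```text
time_s: 3.28
ee_pos: [0.5144, 0.0691, 0.0573]
ee_rot: [-0.0, 0.781, 0.624, -0.0]
contact_force: [0.2, 0.0, -0.8]
width: 0.0001
```

Request:
{"method": "jog_arm", "body": {"steps": [[[0, 0, 0], [0, 0, -0.05], 1], [[0, 0, 0], [0, 0, 0], 1]]}}

```text
time_s: 3.52
ee_pos: [0.5145, 0.0691, 0.0571]
ee_rot: [0.0, 0.781, 0.624, 0.0]
contact_force: [-0.1, 0.1, 3.4]
width: -0.0001
```

Request:
{"method": "jog_arm", "body": {"steps": [[[0, 0, 0], [0, 0, -0.05], 1], [[0, 0, 0], [0, 0, 0], 1]]}}

```text
time_s: 3.78
ee_pos: [0.5145, 0.0691, 0.057]
ee_rot: [0.0, 0.781, 0.624, 0.0]
contact_force: [-2.7, -1.4, 8.3]
width: 0.0002
```

Near left held at z 57.0 mm with 8 N on it, so it's sound. Next is near right.

Request:
{"method": "jog_arm", "body": {"steps": [[[0, 0, 0], [0, 0, 2], 1], [[0, 0, 0], [-0.7, -3.4, 0], 1], [[0, 0, 0], [-0.8, -3.4, 0], 1], [[0, 0, 0], [-0.7, -3.4, 0], 1], [[0, 0, 0], [0, 0, -1], 1], [[0, 0, 0], [0, 0, -0.6], 1], [[0, 0, 0], [0, 0, -0.2], 1], [[0, 0, 0], [0, 0, 0], 1]]}}

```text
time_s: 4.78
ee_pos: [0.4924, -0.0321, 0.058]
ee_rot: [-0.0, 0.781, 0.625, -0.0]
contact_force: [0.2, 0.6, 0.4]
width: 0.0003
```

Request:
{"method": "jog_arm", "body": {"steps": [[[0, 0, 0], [0, 0, -0.1], 1], [[0, 0, 0], [0, 0, 0], 1]]}}

```text
time_s: 5.03
ee_pos: [0.4926, -0.0327, 0.0574]
ee_rot: [0.0, 0.781, 0.625, 0.0]
contact_force: [0.4, -0.1, 0.6]
width: 0.0001
```

Request:
{"method": "jog_arm", "body": {"steps": [[[0, 0, 0], [0, 0, -0.05], 1], [[0, 0, 0], [0, 0, 0], 1]]}}

```text
time_s: 5.28
ee_pos: [0.4926, -0.0329, 0.0571]
ee_rot: [0.0, 0.781, 0.624, 0.0]
contact_force: [-0.3, 0.6, 1.2]
width: -0.0002
```

Request:
{"method": "jog_arm", "body": {"steps": [[[0, 0, 0], [0, 0, -0.05], 1], [[0, 0, 0], [0, 0, 0], 1]]}}

```text
time_s: 5.52
ee_pos: [0.4926, -0.0329, 0.0571]
ee_rot: [0.0, 0.781, 0.624, 0.0]
contact_force: [-1.9, 2.1, 7.0]
width: -0.0001
```

Near right is rigid too: 7 N with no dip. Next is far right.

Request:
{"method": "jog_arm", "body": {"steps": [[[0, 0, 0], [0, 0, 2], 1], [[0, 0, 0], [5.3, -1.2, 0], 1], [[0, 0, 0], [5.3, -1.2, 0], 1], [[0, 0, 0], [5.4, -1.3, 0], 1], [[0, 0, 0], [0, 0, -1], 1], [[0, 0, 0], [0, 0, -0.6], 1], [[0, 0, 0], [0, 0, -0.1], 1], [[0, 0, 0], [0, 0, 0], 1]]}}

```text
time_s: 6.52
ee_pos: [0.6516, -0.0696, 0.0596]
ee_rot: [-0.0, 0.781, 0.624, -0.0]
contact_force: [-0.1, 0.0, -0.0]
width: 0.0001
```

Request:
{"method": "jog_arm", "body": {"steps": [[[0, 0, 0], [0, 0, -0.1], 1], [[0, 0, 0], [0, 0, 0], 1]]}}

```text
time_s: 6.78
ee_pos: [0.6524, -0.0699, 0.0588]
ee_rot: [0.0, 0.781, 0.624, 0.0]
contact_force: [0.3, 0.1, 0.9]
width: -0.0001
```

Request:
{"method": "jog_arm", "body": {"steps": [[[0, 0, 0], [0, 0, -0.15], 1], [[0, 0, 0], [0, 0, 0], 1]]}}

```text
time_s: 7.02
ee_pos: [0.6527, -0.07, 0.0571]
ee_rot: [0.0, 0.781, 0.624, 0.0]
contact_force: [-0.8, 0.3, 1.6]
width: 0.0001
```

Request:
{"method": "jog_arm", "body": {"steps": [[[0, 0, 0], [0, 0, -0.05], 1], [[0, 0, 0], [0, 0, 0], 1]]}}

```text
time_s: 7.28
ee_pos: [0.6527, -0.0699, 0.0571]
ee_rot: [0.0, 0.781, 0.624, 0.0]
contact_force: [-1.9, 1.4, 5.8]
width: -0.0004
```

Request:
{"method": "jog_arm", "body": {"steps": [[[0, 0, 0], [0, 0, -0.05], 1], [[0, 0, 0], [0, 0, 0], 1]]}}

```text
time_s: 7.52
ee_pos: [0.6527, -0.07, 0.0571]
ee_rot: [0.0, 0.781, 0.624, 0.0]
contact_force: [-2.5, 0.6, 8.2]
width: 0.0002
```

Far right is rigid at 8 N. The last one is far left, which still has to be seen rocking.

Request:
{"method": "jog_arm", "body": {"steps": [[[0, 0, 0], [0, 0, 2], 1], [[0, 0, 0], [0.8, 3.4, 0], 1], [[0, 0, 0], [0.7, 3.4, 0], 1], [[0, 0, 0], [0.8, 3.3, 0], 1], [[0, 0, 0], [0, 0, -1], 1], [[0, 0, 0], [0, 0, -0.6], 1], [[0, 0, 0], [0, 0, -0.1], 1], [[0, 0, 0], [0, 0, 0], 1]]}}

```text
time_s: 8.52
ee_pos: [0.6753, 0.03, 0.0586]
ee_rot: [-0.0, 0.782, 0.624, -0.0]
contact_force: [0.4, 0.3, 0.1]
width: -0.0005
```

Request:
{"method": "jog_arm", "body": {"steps": [[[0, 0, 0], [0, 0, -0.1], 1], [[0, 0, 0], [0, 0, 0], 1]]}}

```text
time_s: 8.78
ee_pos: [0.6755, 0.0307, 0.058]
ee_rot: [0.0, 0.781, 0.624, 0.0]
contact_force: [-0.4, -0.7, 0.8]
width: 0.0003
```

Request:
{"method": "jog_arm", "body": {"steps": [[[0, 0, 0], [0, 0, -0.05], 1], [[0, 0, 0], [0, 0, 0], 1]]}}

```text
time_s: 9.02
ee_pos: [0.6754, 0.0311, 0.0573]
ee_rot: [0.0, 0.781, 0.624, 0.0]
contact_force: [-0.4, 0.2, -0.7]
width: -0.0004
```

Request:
{"method": "jog_arm", "body": {"steps": [[[0, 0, 0], [0, 0, -0.05], 1], [[0, 0, 0], [0, 0, 0], 1]]}}

```text
time_s: 9.28
ee_pos: [0.6756, 0.0311, 0.0569]
ee_rot: [0.0, 0.781, 0.624, 0.0]
contact_force: [-0.3, -0.6, 0.5]
width: -0.0001
```

Request:
{"method": "jog_arm", "body": {"steps": [[[0, 0, 0], [0, 0, -0.1], 1], [[0, 0, 0], [0, 0, 0], 1]]}}

```text
time_s: 9.52
ee_pos: [0.676, 0.031, 0.0561]
ee_rot: [0.0, 0.781, 0.624, 0.0]
contact_force: [1.0, 0.9, 2.3]
width: 0.0
```

Request:
{"method": "jog_arm", "body": {"steps": [[[0, 0, 0], [0, 0, -0.08], 1], [[0, 0, 0], [0, 0, 0], 1]]}}

```text
time_s: 9.78
ee_pos: [0.6761, 0.0309, 0.0554]
ee_rot: [0.001, 0.781, 0.624, 0.0]
contact_force: [2.9, -0.9, 2.4]
width: -0.0002
```

Far left gives way: 1.6 mm down at only 2.4 N. I'll press a little further to confirm it rocks.

Request:
{"method": "jog_arm", "body": {"steps": [[[0, 0, 0], [0, 0, -0.08], 1], [[0, 0, 0], [0, 0, 0], 1]]}}

```text
time_s: 10.02
ee_pos: [0.676, 0.0309, 0.0545]
ee_rot: [0.0, 0.781, 0.624, 0.0]
contact_force: [3.6, -0.8, 3.0]
width: -0.0003
```

Run:
```python
from cell import *
import cv2
p,d=read_camera("side");cv2.imwrite("pics/side2.png",cv2.resize(p[130:290,200:420][:,:,::-1],None,fx=3.5,fy=3.5))
s=read_state();print(s["ee_pos"],s["contact_force"])
```

```text
[0.67600398 0.03095337 0.05456057] [ 4.01557567 -1.65622152  2.90685455]
```

View pics/side2.png

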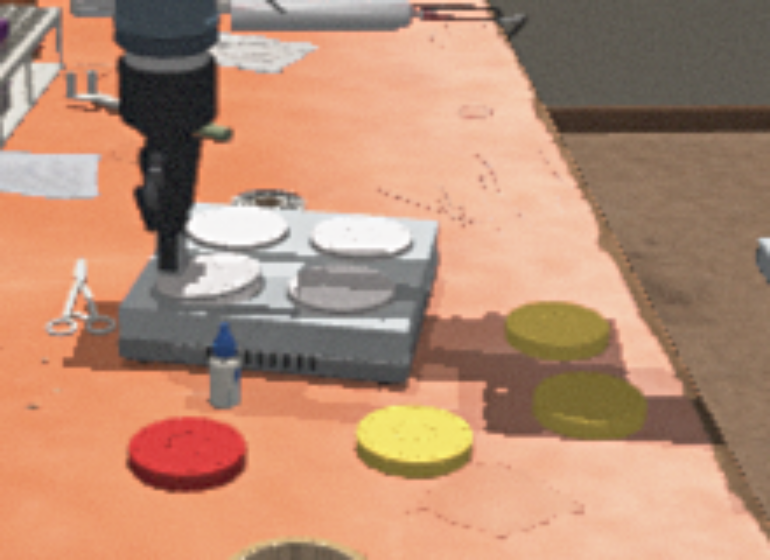

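The picture shows the far-left lid (crop about 210,275) tilted under the fingertip, so this is the loose one. I'll let go, let it level out, then press its middle.

Request:
{"method": "jog_arm", "body": {"steps": [[[0, 0, 0], [0, 0, 0.8], 1], [[0, 0, 0], [0, 0, 1], 1], [[0, 0, 0], [-3, 0.7, 0], 1], [[0, 0, 0], [0, 0, 0], 1], [[0, 0, 0], [0, 0, -0.8], 1], [[0, 0, 0], [0, 0, -0.4], 1], [[0, 0, 0], [0, 0, 0], 1]]}}

```text
time_s: 10.95
ee_pos: [0.6453, 0.0379, 0.0593]
ee_rot: [-0.0, 0.781, 0.624, -0.0]
contact_force: [0.2, 0.5, -0.4]
width: 0.0001
```

Request:
{"method": "jog_arm", "body": {"steps": [[[0, 0, 0], [0, 0, -0.2], 1], [[0, 0, 0], [0, 0, 0], 1]]}}

```text
time_s: 11.2
ee_pos: [0.6455, 0.038, 0.058]
ee_rot: [-0.0, 0.781, 0.624, -0.0]
contact_force: [-0.0, 0.7, -0.2]
width: 0.0002
```

Request:
{"method": "jog_arm", "body": {"steps": [[[0, 0, 0], [0, 0, -0.15], 1], [[0, 0, 0], [0, 0, 0], 1]]}}

```text
time_s: 11.45
ee_pos: [0.6457, 0.0381, 0.0571]
ee_rot: [0.0, 0.781, 0.624, 0.0]
contact_force: [-1.0, 0.5, 1.2]
width: -0.0001
```

Request:
{"method": "jog_arm", "body": {"steps": [[[0, 0, 0], [0, 0, -0.1], 1], [[0, 0, 0], [0, 0, 0], 1]]}}

```text
time_s: 11.7
ee_pos: [0.6458, 0.0381, 0.057]
ee_rot: [0.0, 0.781, 0.624, 0.0]
contact_force: [-1.4, -0.5, 7.2]
width: -0.0006
```

Request:
{"method": "jog_arm", "body": {"steps": [[[0, 0, 0], [0, 0, -0.1], 1], [[0, 0, 0], [0, 0, 0], 1]]}}

```text
time_s: 11.95
ee_pos: [0.6458, 0.038, 0.0563]
ee_rot: [0.001, 0.781, 0.624, 0.0]
contact_force: [-3.2, 0.0, 8.9]
width: -0.0003
```

Request:
{"method": "jog_arm", "body": {"steps": [[[0, 0, 0], [0, 0, -0.1], 1], [[0, 0, 0], [0, 0, 0], 1]]}}

```text
time_s: 12.2
ee_pos: [0.6458, 0.038, 0.0554]
ee_rot: [0.001, 0.781, 0.624, 0.0]
contact_force: [-3.9, 0.3, 9.3]
width: 0.0003
```

Request:
{"method": "jog_arm", "body": {"steps": [[[0, 0, 0], [0, 0, -0.1], 1], [[0, 0, 0], [0, 0, 0], 1]]}}

```text
time_s: 12.45
ee_pos: [0.6458, 0.038, 0.0545]
ee_rot: [0.001, 0.781, 0.624, 0.0]
contact_force: [-2.3, 0.0, 10.2]
width: -0.0001
```

Request:
{"method": "jog_arm", "body": {"steps": [[[0, 0, 0], [0, 0, -0.1], 1], [[0, 0, 0], [0, 0, -0.1], 1], [[0, 0, 0], [0, 0, 0], 1]]}}

```text
time_s: 12.82
ee_pos: [0.6458, 0.038, 0.0525]
ee_rot: [0.001, 0.781, 0.624, 0.0]
contact_force: [-3.7, 0.2, 10.3]
width: -0.0001
```

Run:
```python
from cell import *
import cv2
p,d=read_camera("side");cv2.imwrite("pics/side3.png",cv2.resize(p[130:290,200:420][:,:,::-1],None,fx=3.5,fy=3.5))
s=read_state();print(s["ee_pos"],s["contact_force"],s["moment"])
```

```text
[0.64581317 0.03802707 0.05246851] [-3.34653903  0.12049407  9.2037848 ] [ 0.03763273  0.52306908 -0.04608687]
```

View pics/side3.png

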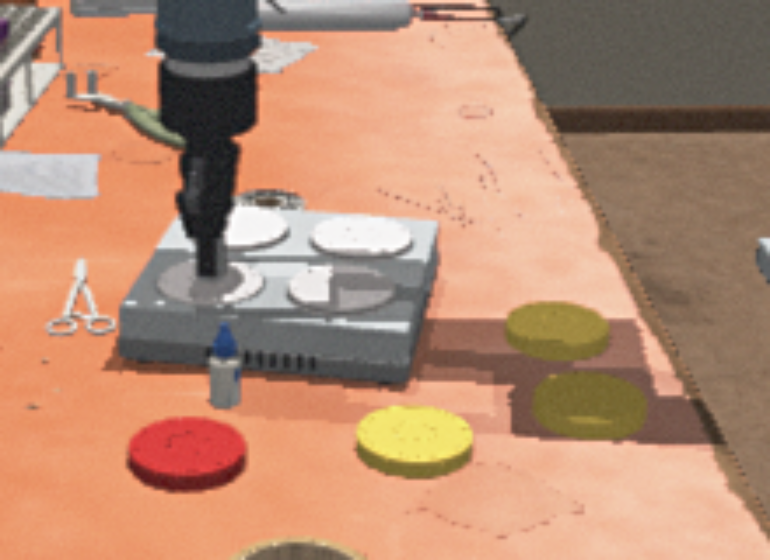

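The lid is sinking level and is nearly home. I'll press on to the seat.

Request:
{"method": "jog_arm", "body": {"steps": [[[0, 0, 0], [0, 0, -0.1], 1], [[0, 0, 0], [0, 0, 0], 1]]}}

```text
time_s: 13.12
ee_pos: [0.6458, 0.0381, 0.0521]
ee_rot: [0.001, 0.781, 0.624, 0.001]
contact_force: [-5.0, -1.0, 13.5]
width: 0.0001
```

Request:
{"method": "jog_arm", "body": {"steps": [[[0, 0, 0], [0, 0, -0.1], 1], [[0, 0, 0], [0, 0, 0], 1], [[0, 0, 0], [0, 0, 0], 1]]}}

```text
time_s: 13.5
ee_pos: [0.6458, 0.038, 0.052]
ee_rot: [0.001, 0.781, 0.625, 0.001]
contact_force: [-6.7, 0.7, 18.5]
width: 0.0003
```

Request:
{"method": "jog_arm", "body": {"steps": [[[0, 0, 0], [0, 0, -0.03], 1], [[0, 0, 0], [0, 0, 0], 1], [[0, 0, 0], [0, 0, 0], 1], [[0, 0, 0], [0, 0, 0], 1], [[0, 0, 0], [0, 0, 0], 1], [[0, 0, 0], [0, 0, 0], 1]]}}

```text
time_s: 14.25
ee_pos: [0.6458, 0.038, 0.052]
ee_rot: [0.001, 0.781, 0.624, 0.001]
contact_force: [-6.7, 1.1, 21.3]
width: -0.0002
```

Run:
```python
from cell import *
import cv2
p,d=read_camera("side");cv2.imwrite("pics/side4.png",cv2.resize(p[130:290,200:420][:,:,::-1],None,fx=3.5,fy=3.5))
s=read_state();print(s["ee_pos"],s["contact_force"],s["qvel"])
```

```text
[0.64579985 0.03805643 0.05201813] [-7.10511489 -0.43822277 20.15746066] [-0.00048606 -0.00040475  0.00127483  0.00015801 -0.00055788 -0.00034004]
```

View pics/side4.png

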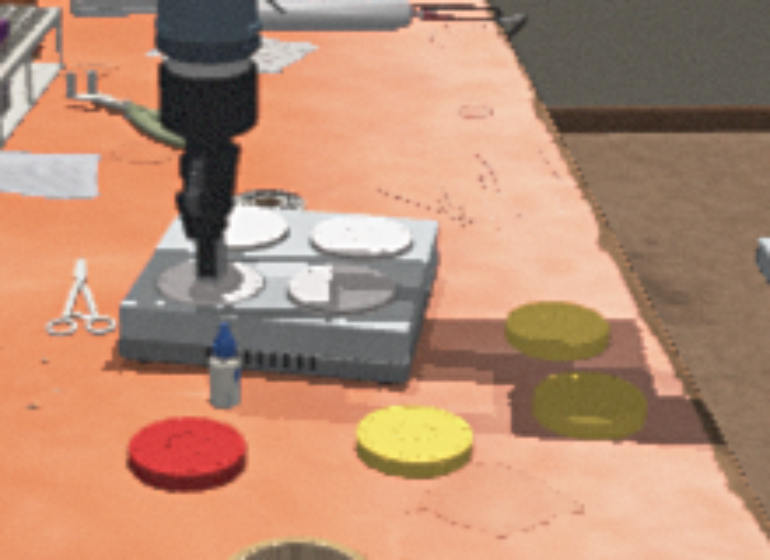

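The far-left lid lies flush and level under the shut fingertips (crop about 210,280), with a steady push of about 20 N. The other lids are not touched.

```bash
python3 -c "
from cell import *
print(hand_in())"
```

```text
the job is handed in; nothing more can be done
None
```

The loose lid was the far-left one (lid_3). It is now pressed home, and I handed the job in at about 14 s with the closed fingers still holding it down.

- **Finding it:** I pressed each lid about 31 mm from its centre. Near left, near right and far right held at 57 mm under 7–8 N. Far left dipped about 2.5 mm at 3 N and visibly tilted.
- **Seating it:** Pressed in its middle, it sank from 57.0 to 52.0 mm and stopped on its seat. At the end the push was steady at about 20 N down, with about 7 N sideways. The last side picture shows it level.
- **The rest:** The fingers were touching no other lid at the end. The vial and forceps look unmoved in the last side picture. The roll is only partly visible there, but the arm never went near it.
- **Disagreements:** The two cameras differed by 5–6 mm in y on the lid centres, so I relied mainly on the top view. The trained network's lid centres were up to 7 mm off, so I found them from the image edges instead. The test presses on the sound lids went slightly over the 6 N upper figure, and none of them gave.
- **Not checked:** I did not test the seated lid for rocking again, since that would have meant letting go of it.

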